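# Weigh a pump housing on the two-pan balance

## Robot

A 6-joint arm with a two-finger parallel gripper is mounted at the origin on the work surface. World frame = base frame: x ahead of the robot, y to its left, z up, the work surface at z = 0. Lengths are in m, angles in rad, forces in N, time in s.
With the tool pointing down it reaches from about 0.375 to 0.9 m from the base axis. Payload 3.1 kg.
Tool frame: the origin (TCP) lies at the very end of the fingers, on their centre line; the grasp point (between the pads) lies 19 mm behind it; z points along the fingers, y is the line along which they close (so a half turn about z gives the same grasp; the last joint's range is limited). The gripper opens to 85 mm and grips with 20 to 120 N. Pads are 22 mm wide; open, the fingers measure 114 mm over their backs; the gripper's body (76 mm by 85 mm) begins 54 mm behind the grasp point. The pads swing forward as they close: fully open they stand 13 mm farther back than shut.
Start: joints at [-1.403, 0.527, 1.433, -0, 1.181, -0.178], TCP at [0.212, -0.588, 0.231] pointing down, gripper open.
Joint ranges: [-3.08, 3.08], [-0.75, 2.2], [0.22, 2.44], [-1.43, 4.57], [0, 2.65], [-2.85, 2.85]. Speed limits (rad/s): [2.79, 2.79, 3.14, 3.14, 3.14, 3.14].

## Interface

Orientations are given as a unit quaternion [x, y, z, w].
In Python, from station import * gives the robot as it stands.
- The arm moves only by the tool apply_moves, never from a script. Its argument "plan" is a list of rows, each a list of 7 numbers: the shift along the tool's x, y, z in m, then the turn, a rotation vector about the tool's x, y, z in rad, then the gripper command: -1 is fully open, 1 is shut, values between are in proportion. In form: [[dx, dy, dz, wx, wy, wz, jaw], ...]. A call has 1 to 8 rows; each row shifts and turns the commanded pose from where the row before left it, along the tool's axes as they then stand; what a row does not reach is not made up. A row lasts 1/8 s, in which the tool goes at most 62.5 mm and 10.7 degrees, less where a joint would pass 70% of its speed; a pose out of reach is approached as far as the arm can. A call is refused whole if a number of a shift passes 0.0625 or a number of a turn 0.188, either way. A call with a gripper value outside its range is refused whole. The fingers move at their own pace and stop on an object; "force" is the grip in N (left out, the last holds). Time passes only in rows, so rows that do not move let the fingers close. It gives the time, the measured TCP pose, the force, the opening and the grip force at its end, in the units of the state.
- sense(): the state, without advancing time (a new reading comes with each control period).
- snapshot(name): name is "scene" or "top" or "wrist"; returns the picture (384x512x3 uint8, red, green, blue); there is no depth.
- calibration(name): a dict with "camera_matrix" (3x3 intrinsics, pixels), "k1" (the pictures are not rectified: a ray, as slopes to the right and down, at radius r is drawn at 1 + k1 r^2 times it, then the intrinsics apply), "R" (3x3) and "t" (3): a world point X has camera coordinates R X + t; the wrist camera has in their place "mount" (4x4, takes a point from camera to tool coordinates, whose origin is the TCP and whose axes are the flange's). Camera axes: x right, y down, z forward; pixel columns grow to the right and rows downward; lengths in m; the calibration is good to about 2 mm. A picture is of the moment at which its call begins: read the wrist's pose just before it. calibration takes no time and is no camera call.
- sign_off(): hands the job in; it is judged then, once.
The state is a dict: "t": time; "q": joint angles; "qd": joint speeds; "tau": joint torques, N m; "tcp_pos": TCP position; "tool_rot": TCP orientation; "force": force on the tool from outside, world axes, zero at the start; "ft_torque": the same for the moment, N m; "finger_gap": opening from 0.0 (shut) to 1.0 (fully open); "gripper_force": force on a finger pad.
Only numpy, scipy, OpenCV 4.12 (cv2) and the standard library are available. Lean on these libraries where they do the work, as an engineer would, in place of code of your own. Each camera call takes 0.05 s, during which the arm holds its last target. There are 200 camera calls.

## Task

One pump housing already stands on the part pan of the two-pan balance: stand weights from the sloping rack upright on the other pan, setting them down without dropping them, until the beam levels. Leave unneeded weights in the rack, leave the housings alone, do not push the other things on the bench about, and let go of everything at the end with the balance at rest.

Things in the scene. Friction and masses are not known exactly. Their poses are not given: they have to be found in the camera images.
- weight_s: the shortest of three plain steel knobbed weights, 200 g: round body 32 mm diameter and 30 mm long, neck 14 mm diameter and 10 mm long, then a cylindrical knob 24 mm diameter and 22 mm long on top, 62 mm overall. Origin at the centre of its underside, z along its axis to the knob (knob middle at z = 51 mm). Starts in any one of the three rack pockets.
- weight_m: the middle of three plain steel knobbed weights, 300 g: round body 32 mm diameter and 48 mm long, neck 14 mm diameter and 10 mm long, then a cylindrical knob 24 mm diameter and 22 mm long on top, 80 mm overall. Origin at the centre of its underside, z along its axis to the knob (knob middle at z = 69 mm). Starts in any one of the three rack pockets.
- weight_l: the longest of three plain steel knobbed weights, 600 g: round body 32 mm diameter and 84 mm long, neck 14 mm diameter and 10 mm long, then a cylindrical knob 24 mm diameter and 22 mm long on top, 116 mm overall. Origin at the centre of its underside, z along its axis to the knob (knob middle at z = 105 mm). Starts in any one of the three rack pockets.
- rack: wooden weight rack, fixed, origin on the table under its middle, x towards its back, y along its row, z up. Its 70 x 270 x 34 mm block leans 30 degrees: the weights' axes lean 30 degrees (the longest up to 36) from vertical to the rack's -x, the balance's side. Three pockets, 33.5 mm square, 28 mm deep along the leaning axis; floor centres at x = -3, z = 29, y = -85, 0, 85 mm.
- lamp_bar (a point): middle of the lamp bar, part of the rack, 14 mm diameter with a 16 mm wide strip just below it: it runs along the rack's y at x = -25, z = 230 mm over the pockets, so a tool pointing straight down does not fit there; come along the leaning axis. Its posts stand at y = +-165, x = 30 mm of the rack.
- balance: fixed base of the balance, origin on the table under its middle, z up, y along the beam; part pan at +y, weight pan at -y, 140 mm from the middle. A 190 mm high slim column with a pointer card stands in the middle.
- beam (a joint): angle of the balance beam, rad: 0 level; negative = part pan low (it starts on the stop at -0.16); positive = weight pan low; stops at +-0.16. Between the stops it rests 0.044 rad off level per 100 g of difference and settles in about 1 s. Where a load stands on a pan does not matter.
- weight_pan_top (a point): centre of the upper face of the empty round weight pan: flat steel disc 156 mm diameter, 6 mm thick, always horizontal, upper face 90 mm over the table when level, 112 mm at the start. It sinks 6 mm per 100 g added while the beam is off its stops. Axes as the balance.
- part_pan_top (a point): centre of the upper face of the part pan (same disc), 68 mm over the table at the start, bearing one housing.
- housing_a: one of three outwardly equal steel pump housings (foot flange 68 mm diameter, 73 mm tall, two side ports). Origin at the centre of its underside, z up. Any one of the three stands on the part pan; the other two wait on the stand. They weigh 800, 900 and 1100 g (within 1.5 %), in an order not told; none is to be handled.
- housing_b: one of three outwardly equal steel pump housings (foot flange 68 mm diameter, 73 mm tall, two side ports). Origin at the centre of its underside, z up. Any one of the three stands on the part pan; the other two wait on the stand. They weigh 800, 900 and 1100 g (within 1.5 %), in an order not told; none is to be handled.
- housing_c: one of three outwardly equal steel pump housings (foot flange 68 mm diameter, 73 mm tall, two side ports). Origin at the centre of its underside, z up. Any one of the three stands on the part pan; the other two wait on the stand. They weigh 800, 900 and 1100 g (within 1.5 %), in an order not told; none is to be handled.
- stand: fixed raised white stand 260 x 120 mm, 68 mm high, to the left, bearing the two waiting housings. Origin on the table under its middle.
- bottle: loose bystander, origin at the centre of its underside: clear bottle with blue cap, 70 mm diameter, 170 mm tall
- beaker: loose bystander, origin at the centre of its underside: glass beaker, 72 mm diameter, 85 mm tall
- jar: loose bystander, origin at the centre of its underside: amber jar with blue cap, 60 mm diameter, 90 mm tall
- column: loose bystander, origin at the centre of its underside: steel column lying down, 152 mm long along x, 24 mm thick
- solvent_can: loose bystander, origin at the centre of its underside: bare metal can, 64 mm diameter, 120 mm tall
Things that resemble listed ones, but are neither listed nor needed, are in the scene too. What is shaped like the housing_a but brown or yellow is not meant. What is shaped like the weight_s but brown is not meant.

How it is judged:
By the outcome, as a careful person would: the job done as asked, in the order asked, and still so for the second after the job is handed in, with the robot touching nothing.
It also fails if it takes over 72 s, if anything falls off the work surface, if the arm or the gripper's body presses on something with over 40 N, if the wrist force passes 120 N, or if a joint passes its speed limit or range.

## Working session

There is one attempt and no reset: what is moved stays moved. The work goes in short steps, Python scripts to look and compute and a tool call to move; the robot and the scene stay as the last step left them, time stands still between calls to the robot, and variables do not carry over. Pictures are saved under pics/ and viewed, at most 10 in all, crops included, and the job is handed in when it is done.

Besides the shell and the picture viewer there is one more tool, called after "Request:" in YAML: its name, and indented under it one key for each argument. apply_moves: Moves the arm, as the interface text tells. Its arguments: {"type":"object","properties":{"plan":{"type":"array"},"force":{"type":"number"}},"required":["plan"]}

```bash
mkdir -p pics; ls
python3 - <<'E'
from station import *
import cv2, numpy as np
for n in ("scene","top"):
    im=snapshot(n); cv2.imwrite(f"pics/{n}0.png",cv2.resize(im[:,:,::-1],(800,600),interpolation=cv2.INTER_CUBIC)); cv2.imwrite(f"{n}raw.png",im[:,:,::-1])
    c=calibration(n); print(n,c)
print(calibration("wrist"))
print(sense())
E
```

```text
pics
scene {'camera_matrix': array([[398.21280739,   0.        , 252.06061562],
       [  0.        , 398.21280739, 194.37092766],
       [  0.        ,   0.        ,   1.        ]]), 'k1': -0.06043851987466902, 'R': array([[ 0.1985439 ,  0.97992297,  0.01820168],
       [ 0.56123639, -0.09844886, -0.82177949],
       [-0.80348866,  0.17337475, -0.56951485]]), 't': array([-0.12528762, -0.1856197 ,  1.7588395 ])}
top {'camera_matrix': array([[401.93619403,   0.        , 255.20863045],
       [  0.        , 401.93619403, 196.71610765],
       [  0.        ,   0.        ,   1.        ]]), 'k1': -0.14582648772870072, 'R': array([[ 0.01774735, -0.99973885,  0.01439683],
       [-0.98190301, -0.02014251, -0.18831026],
       [ 0.18855107, -0.01079428, -0.98200406]]), 't': array([-0.02397532,  0.58932027,  1.6797655 ])}
{'camera_matrix': array([[282.96780847,   0.        , 254.12338126],
       [  0.        , 282.96780847, 189.79516544],
       [  0.        ,   0.        ,   1.        ]]), 'k1': 0.020008878224009752, 'mount': array([[ 8.22960163e-04, -9.58217391e-01, -2.86039777e-01,
      
[... 257 characters left out ...]
 1.00000000e+00]])}
{'t': 0.1, 'q': array([-1.40248465e+00,  5.28377997e-01,  1.43376855e+00,  1.73994383e-06,
        1.18137965e+00, -1.78500544e-01]), 'qd': array([ 0.00135786, -0.00162564, -0.0024513 , -0.00145164,  0.00178202,
        0.00172791]), 'tau': array([-7.16442573e-04, -4.43303776e+01, -1.78586841e+01, -2.44229150e-04,
        3.88427390e-03, -4.29304208e-06]), 'tcp_pos': array([ 0.21235844, -0.5871432 ,  0.2304303 ]), 'tool_rot': array([ 9.85002394e-01,  1.72537963e-01,  5.72965925e-06, -9.66758287e-04]), 'force': array([ 0.1516675 , -0.17172487, -0.16577497]), 'ft_torque': array([-0.04194184, -0.05322574,  0.01255184]), 'gripper_force': 0.0, 'finger_gap': 0.9983615986509227}
```

View pics/scene0.png

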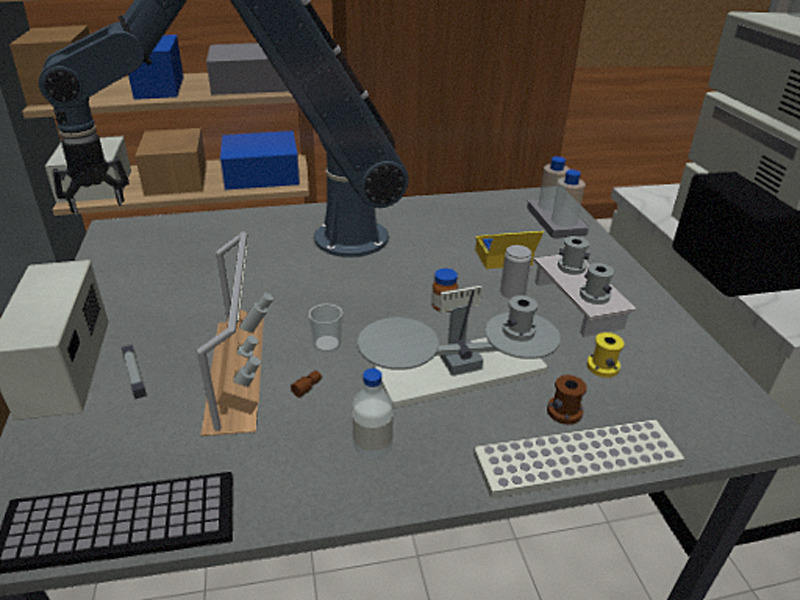

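View pics/top0.png

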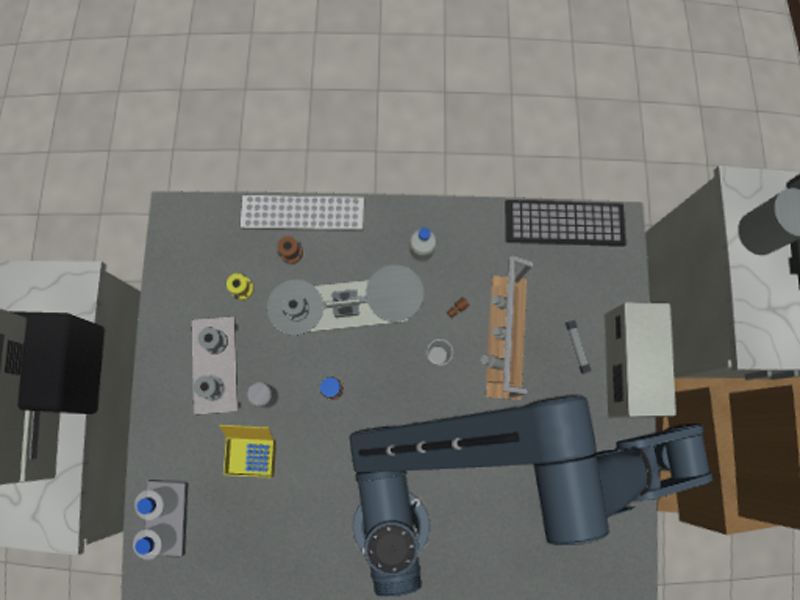

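The scene view (800 px scale) shows the rack on the left at about (235,370), with the long weight's knob at (262,300) and two shorter weights at (247,345) and (248,368). The balance is at (460,340), with a housing on the part pan at (520,315). In the top view the weights are at (490,360), (500,332) and (500,300), and the weight pan is at (395,293). Possible mistakes for the weights are the brown lookalike at (457,307) top, the lying column at (577,345) top, and the bottle, can and jar. The steel ones in the rack pockets are the right ones, and I'll check them in a close crop.

Run:
```python
import cv2, numpy as np
t=cv2.imread("topraw.png")[160:260,300:360]; s=cv2.imread("sceneraw.png")[140:290,120:190]
a=cv2.resize(t,(360,600),interpolation=cv2.INTER_CUBIC); b=cv2.resize(s,(280,600),interpolation=cv2.INTER_CUBIC)
cv2.imwrite("pics/crop1.png",np.hstack([a,b]))
```

```text
(no output)
```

View pics/crop1.png

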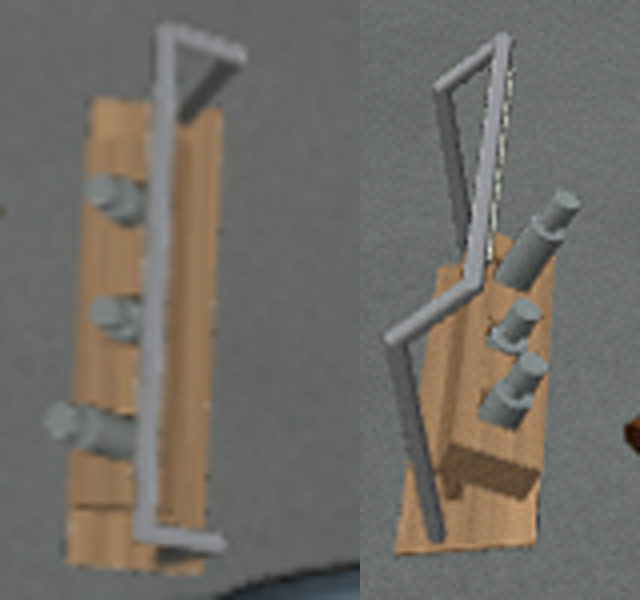

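The crop shows three steel weights: the long one in the pocket nearest the robot (top raw about (310,230)), the short one in the middle (317,212), and the middle one in the far pocket (317,192). Next I triangulate the knob ends and lamp bar corners, and fit the rack pose to the known geometry.

```bash
cat > h.py <<'E'
from station import *
import cv2, numpy as np
from scipy.optimize import least_squares
from scipy.spatial.transform import Rotation as Ro
def ray(n,uv):
    c=calibration(n); K=c["camera_matrix"]
    d=np.array([(uv[0]-K[0,2])/K[0,0],(uv[1]-K[1,2])/K[1,1]])
    m=d.copy()
    for _ in range(20): m=d/(1+c["k1"]*(m@m))
    v=np.array([m[0],m[1],1.])
    if n=="wrist":
        s=sense(); M=c["mount"]; R=Ro.from_quat(s["tool_rot"]).as_matrix()
        o=R@M[:3,3]+s["tcp_pos"]; v=R@M[:3,:3]@v
    else: o=-c["R"].T@c["t"]; v=c["R"].T@v
    return o,v/np.linalg.norm(v)
def plane(n,uv,z):
    o,v=ray(n,uv); return o+v*(z-o[2])/v[2]
def tri(*obs):
    A=np.zeros((3,3));b=np.zeros(3);rs=[ray(*q) for q in obs]
    for o,v in rs:
        P=np.eye(3)-np.outer(v,v);A+=P;b+=P@o
    X=np.linalg.solve(A,b); return X,max(np.linalg.norm((np.eye(3)-np.outer(v,v))@(X-o)) for o,v in rs)
def proj(n,X):
    c=calibration(n);p=c["R"]@X+c["t"];m=p[:2]/p[2];m=m*(1+c["k1"]*(m@m));K=c["camera_matrix"]
    return np.array([K[0,0]*m[0]+K[0,2],K[1,1]*m[1]+K[1,2]])
E
cat > a.py <<'E'
from h import *
T=lambda x,y:((x+.5)/6-.5+300,(y+.5)/6-.5+160); S=lambda x,y:((x-360+.5)/4-.5+120,(y+.5)/4-.5+140)
obs={"lampfar":(T(168,32),S(475,285)),"lampnear":(T(147,535),S(503,40)),"L":(T(60,420),S(568,202)),"Sm":(T(105,312),S(530,312)),"M":(T(102,192),S(536,366))}
P={}
for k,(a,b) in obs.items():
    P[k],r=tri(("top",a),("scene",b)); print(k,P[k].round(4),round(r*1000,1))
def rp(p,X): 
    c,s=np.cos(p[2]),np.sin(p[2]); return np.array([p[0]+c*X[0]-s*X[1],p[1]+s*X[0]+c*X[1],X[2]])
a=np.radians(30);u=np.array([-np.sin(a),0,np.cos(a)])
mod={"lampfar":[-.025,.165,.23],"lampnear":[-.025,-.165,.23],"Sm":np.array([-.003,0,.029])+.062*u,"M":np.array([-.003,.085,.029])+.08*u}
f=lambda p:np.concatenate([rp(p,X)[:2]-P[k][:2] for k,X in mod.items()])
r=least_squares(f,[.6,-.35,-1.5]);print("rack",r.x.round(4),(r.fun*1000).round(1))
for l in (30,36):
    a=np.radians(l);u=np.array([-np.sin(a),0,np.cos(a)]);print("L pred",l,rp(r.x,np.array([-.003,-.085,.029])+.116*u).round(4))
# pans in top: segment
im=cv2.imread("topraw.png");
for nm,uv,z in (("wp",(252.5,187.5),.112),("pp",(188.5,196.5),.068)): print(nm,plane("top",uv,z).round(4))
# pan by colour: grow from seed
for nm,seed,z in (("wp",(252,187),.112),("pp",(178,190),.068)):
    m=np.zeros((386,514),np.uint8);cv2.floodFill(cv2.bilateralFilter(im,7,25,5),m,seed,0,(5,)*3,(5,)*3,4|cv2.FLOODFILL_MASK_ONLY|(255<<8))
    c=max(cv2.findContours(m,0,1)[0],key=cv2.contourArea);e=cv2.fitEllipse(cv2.convexHull(c));ctr=np.array(e[0])-1;print(nm,e,cv2.contourArea(c),plane("top",ctr,z).round(4))
for k,z in (("scene",0),):
    pass
E
python3 a.py
```

```text
lampfar [ 0.6909 -0.2927  0.2295] 3.3
lampnear [ 0.3594 -0.2741  0.2302] 3.3
L [ 0.4442 -0.2346  0.1226] 3.2
Sm [ 0.5266 -0.2726  0.078 ] 4.4
M [ 0.6106 -0.2686  0.0918] 4.9
rack [ 0.5239 -0.3075 -1.6259] [-0.8  1.   1.1  0.6 -0.8 -1.   0.5 -0.6]
L pred 30 [ 0.4424 -0.2419  0.1295]
L pred 36 [ 0.4429 -0.2318  0.1228]
wp [ 0.6181 -0.      0.112 ]
pp [0.5825 0.274  0.068 ]Traceback (most recent call last):
  File "a.py", line 21, in <module>
    c=max(cv2.findContours(m,0,1)[0],key=cv2.contourArea);e=cv2.fitEllipse(cv2.convexHull(c));ctr=np.array(e[0])-1;print(nm,e,cv2.contourArea(c),plane("top",ctr,z).round(4))
                                                            ~~~~~~~~~~~~~~^^^^^^^^^^^^^^^^^^^
cv2.error: OpenCV(4.12.0) /io/opencv/modules/imgproc/src/shapedescr.cpp:361: error: (-201:Incorrect size of input array) There should be at least 5 points to fit the ellipse in function 'fitEllipseNoDirect'
```

```bash
cat > plan.py <<'E'
from h import *
RK=np.array([.5239,-.3075,-1.6259]); rx=np.array([np.cos(RK[2]),np.sin(RK[2]),0]); ry=np.array([-rx[1],rx[0],0]); Z=np.array([0,0,1.])
def Rt(deg):
    a=np.radians(deg); z=np.sin(a)*rx-np.cos(a)*Z; x=-np.cos(a)*rx-np.sin(a)*Z
    return np.column_stack([x,np.cross(z,x),z])
def up(deg): a=np.radians(deg); return -np.sin(a)*rx+np.cos(a)*Z
def go(wps,start=None,step=.055,ang=.17):
    """wps: list of (pos,R[,step]); prints rows in tool axes, tracking the rounded pose"""
    s=sense(); p=s["tcp_pos"].copy(); R=Ro.from_quat(s["tool_rot"]).as_matrix()
    if start: p,R=start
    rows=[]
    for w in wps:
        st=w[2] if len(w)>2 else step
        n=max(int(np.ceil(np.linalg.norm(w[0]-p)/st)),int(np.ceil(np.linalg.norm(Ro.from_matrix(R.T@w[1]).as_rotvec())/ang)),1)
        for i in range(n):
            d=(R.T@(w[0]-p)/(n-i)).round(3); v=(Ro.from_matrix(R.T@w[1]).as_rotvec()/(n-i)).round(3)
            p=p+R@d; R=R@Ro.from_rotvec(v).as_matrix(); rows.append([*d.tolist(),*v.tolist()])
        rows.append("--")
    for r in rows: print(r)
    print("end",p.round(4))
    return p,R
E
python3 - <<'E'
from plan import *
im=cv2.imread("topraw.png")
for nm,(x0,y0,x1,y1),z in (("wp",(230,165,276,211),.112),("pp",(167,176,210,217),.068)):
    hsv=cv2.cvtColor(im,cv2.COLOR_BGR2HSV); sub=hsv[y0:y1,x0:x1]
    m=((sub[...,2]>105)).astype(np.uint8)*255
    print(nm,"centre hsv",hsv[(y0+y1)//2,(x0+x1)//2],"corner",sub[2,2])
    c=max(cv2.findContours(m,0,1)[0],key=cv2.contourArea); (cx,cy),r=cv2.minEnclosingCircle(c)
    C=plane("top",(cx+x0,cy+y0),z);E=plane("top",(cx+x0+r,cy+y0),z); print(cx+x0,cy+y0,r,C.round(4),"rad",np.linalg.norm(C-E).round(4))
print("beaker",plane("top",(280.5,225),.085).round(3),"brown",plane("top",(292,196.5),.016).round(3),"jar",plane("top",(211,247),.09).round(3))
tip=np.array([.4442,-.2346,.1226]); b=tip-np.array([RK[0],RK[1],0]); print("L in rack",b@rx,b@ry,tip[2])
print("lean from floor", np.degrees(np.arctan2(-(b@rx)-.003, tip[2]-.029)))
for l in (32,33,34,35): print(l,[(np.array([-.003,.029])+.116*np.array([-np.sin(np.radians(l)),np.cos(np.radians(l))])).round(4)])
th=34; t=tip-.027*up(th)
go([(np.array([.24,-.50,.37]),Rt(0)),(t+.12*up(th)+[0,.03,.04],Rt(th)),(t+.07*up(th),Rt(th)),(t,Rt(th),.035)])
E
```

```text
wp centre hsv [ 90  12 127] corner [ 70   7 106]
252.0222225189209 187.0 31.128515243530273 [0.6202 0.002  0.112 ] rad 0.1309
pp centre hsv [120   5  50] corner [ 60   7 106]
188.0 196.0 29.000099182128906 [0.5846 0.2763 0.068 ] rad 0.1249
beaker [ 0.465 -0.121  0.085] brown [ 0.602 -0.176  0.016] jar [0.367 0.167 0.09 ]
L in rack -0.06839981012659001 -0.08359405466088149 0.1226
lean from floor 34.942612985569
32 [array([-0.0645,  0.1274])]
33 [array([-0.0662,  0.1263])]
34 [array([-0.0679,  0.1252])]
35 [array([-0.0695,  0.124 ])]
[0.008, -0.01, -0.02, -0.0, -0.0, -0.167]
[0.01, -0.009, -0.02, -0.0, -0.0, -0.167]
[0.011, -0.007, -0.02, -0.0, -0.0, -0.167]
[0.012, -0.005, -0.02, -0.0, -0.0, -0.167]
[0.013, -0.004, -0.02, -0.0, -0.001, -0.167]
[0.013, -0.001, -0.02, -0.0, -0.0, -0.167]
[0.013, 0.001, -0.019, -0.001, -0.001, -0.167]
--
[0.045, 0.023, 0.016, 0.0, -0.074, 0.0]
[0.046, 0.023, 0.013, 0.0, -0.074, 0.0]
[0.047, 0.024, 0.009, 0.0, -0.074, 0.0]
[0.047, 0.023, 0.006, 0.0, -0.074, 0.0]
[0.047, 0.024, 0.003, 0.0, -0.074, 0.0]
[0.048, 0.023, -0.001, 0.0, -0.074, 0.0]
[0.047, 0.024, -0.005, 0.0, -0.075, 0.0]
[0.047, 0.023, -0.008, 0.0, -0.074, 0.0]
--
[-0.001, 0.001, 0.05, 0.0, -0.0, 0.0]
[-0.001, 0.001, 0.05, 0.0, -0.0, 0.0]
--
[-0.0, -0.0, 0.023, 0.0, -0.0, 0.0]
[-0.0, -0.0, 0.024, 0.0, -0.0, 0.0]
[-0.0, -0.0, 0.023, 0.0, -0.0, 0.0]
--
end [ 0.4436 -0.2491  0.1002]
```

Request:
apply_moves:
  plan:
    - [0.008,-0.01,-0.02,0,0,-0.167,-0.2]
    - [0.01,-0.009,-0.02,0,0,-0.167,-0.2]
    - [0.011,-0.007,-0.02,0,0,-0.167,-0.2]
    - [0.012,-0.005,-0.02,0,0,-0.167,-0.2]
    - [0.013,-0.004,-0.02,0,0,-0.167,-0.2]
    - [0.013,-0.001,-0.02,0,0,-0.167,-0.2]
    - [0.013,0.001,-0.019,0,0,-0.167,-0.2]
  force: 40

```text
t: 0.98
tcp_pos: [0.2405, -0.4994, 0.3705]
tool_rot: [0.724, 0.689, 0.0, -0.0]
force: [-0.6, -0.5, -0.1]
finger_gap: 0.601
gripper_force: 0.0
```

Request:
apply_moves:
  plan:
    - [0.045,0.023,0.016,0,-0.074,0,-0.2]
    - [0.046,0.023,0.013,0,-0.074,0,-0.2]
    - [0.047,0.024,0.009,0,-0.074,0,-0.2]
    - [0.047,0.023,0.006,0,-0.074,0,-0.2]
    - [0.047,0.024,0.003,0,-0.074,0,-0.2]
    - [0.048,0.023,-0.001,0,-0.074,0,-0.2]
    - [0.047,0.024,-0.005,0,-0.075,0,-0.2]
    - [0.047,0.023,-0.008,0,-0.074,0,-0.2]

```text
t: 1.98
tcp_pos: [0.4478, -0.1513, 0.2407]
tool_rot: [0.694, 0.657, -0.213, 0.202]
force: [-0.0, -0.4, 0.7]
finger_gap: 0.597
gripper_force: 0.0
```

Run:
```python
from plan import *
s=sense();print(s["t"],s["tcp_pos"],s["q"].round(2))
im=snapshot("wrist");cv2.imwrite("wr1.png",im[:,:,::-1]);cv2.imwrite("pics/wr1.png",cv2.resize(im[:,:,::-1],(768,576)))
tip=np.array([.4442,-.2346,.1226]);th=34;t=tip-.027*up(th)
R=Ro.from_quat(s["tool_rot"]).as_matrix();print("tilt",np.degrees(np.arccos(-R[2,2])))
go([(t+.07*up(th),Rt(th)),(t,Rt(th),.035)])
```

```text
1.975 [ 0.44778993 -0.15134857  0.24065225] [-0.21  0.37  1.89 -0.76  0.94  0.32]
tilt 34.14024211921368
[-0.006, -0.001, 0.051, 0.003, -0.001, 0.004]
[-0.005, -0.001, 0.051, 0.004, -0.001, 0.004]
--
[-0.0, 0.0, 0.023, -0.0, -0.0, -0.0]
[-0.0, 0.0, 0.024, -0.0, -0.0, -0.0]
[-0.0, 0.0, 0.023, -0.0, -0.0, -0.0]
--
end [ 0.4432 -0.2491  0.1005]
```

View pics/wr1.png

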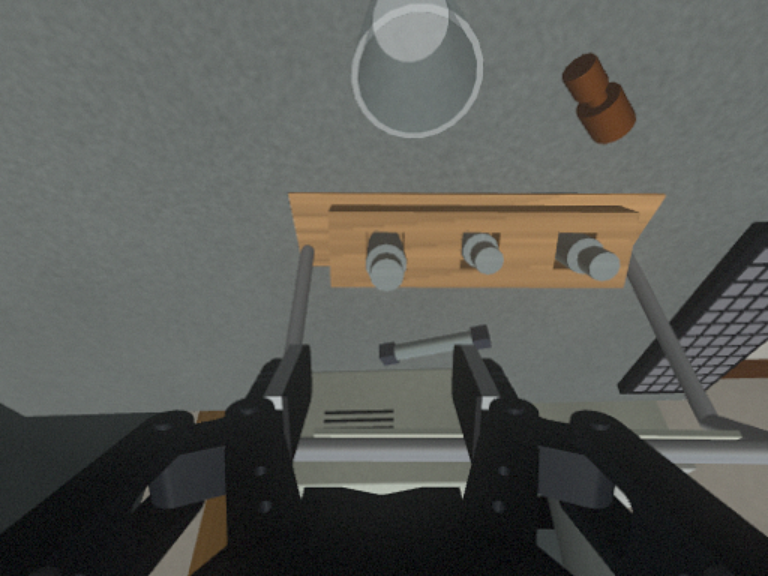

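The wrist view shows the long weight's knob end at (387,272), the short one's at (488,260), the middle one's at (603,263), and the lamp bar at row 450. I'll check these rays against the earlier points.

Run:
```python
from plan import *
W=lambda x,y:((x+.5)/1.5-.5,(y+.5)/1.5-.5)
T=lambda x,y:((x+.5)/6-.5+300,(y+.5)/6-.5+160); S=lambda x,y:((x-360+.5)/4-.5+120,(y+.5)/4-.5+140)
for k,w,z,a,b in (("L",(387,273),.1226,T(60,420),S(568,202)),("S",(488,260),.0827,T(105,312),S(530,312)),("M",(603,263),.0983,T(102,192),S(536,366))):
    X=plane("wrist",W(*w),z); d=X-[RK[0],RK[1],z]; print(k,X.round(4),"rack",(d@rx).round(4),(d@ry).round(4),*[q if np.isscalar(q) else q.round(4) for q in tri(("top",a),("scene",b),("wrist",W(*w)))])
s=sense();R=Ro.from_quat(s["tool_rot"]).as_matrix()
```

```text
L [ 0.4514 -0.2257  0.1226] rack -0.0777 -0.0769 [ 0.4469 -0.2336  0.1204] 0.005615673130898952
S [ 0.5322 -0.2591  0.0827] rack -0.0488 0.0056 [ 0.5299 -0.271   0.077 ] 0.007084396642897935
M [ 0.6143 -0.2495  0.0983] rack -0.0629 0.087 [ 0.6149 -0.2657  0.0912] 0.009044391947250095
```

Request:
apply_moves:
  plan:
    - [-0.006,-0.001,0.051,0.003,-0.001,0.004,-0.2]
    - [-0.005,-0.001,0.051,0.004,-0.001,0.004,-0.2]
    - [0,0,0,0,0,0,-0.2]

```text
t: 2.4
tcp_pos: [0.4391, -0.2196, 0.1597]
tool_rot: [0.698, 0.654, -0.216, 0.197]
force: [-0.0, 0.5, 0.5]
finger_gap: 0.6
gripper_force: 0.0
```

Run:
```python
from plan import *
s=sense();print(s["t"],s["tcp_pos"],s["qd"].round(3))
im=snapshot("wrist");s2=sense();print(s2["tcp_pos"],s2["tool_rot"])
cv2.imwrite("wr2.png",im[:,:,::-1]);cv2.imwrite("pics/wr2.png",cv2.resize(im[60:300,130:450,::-1],(800,600)))
```

```text
2.4 [ 0.43905402 -0.2195644   0.15972366] [ 0.034 -0.065 -0.02   0.033  0.027 -0.02 ]
[ 0.43991328 -0.21917756  0.16125555] [ 0.69812316  0.65347873 -0.21533615  0.19804025]
```

View pics/wr2.png

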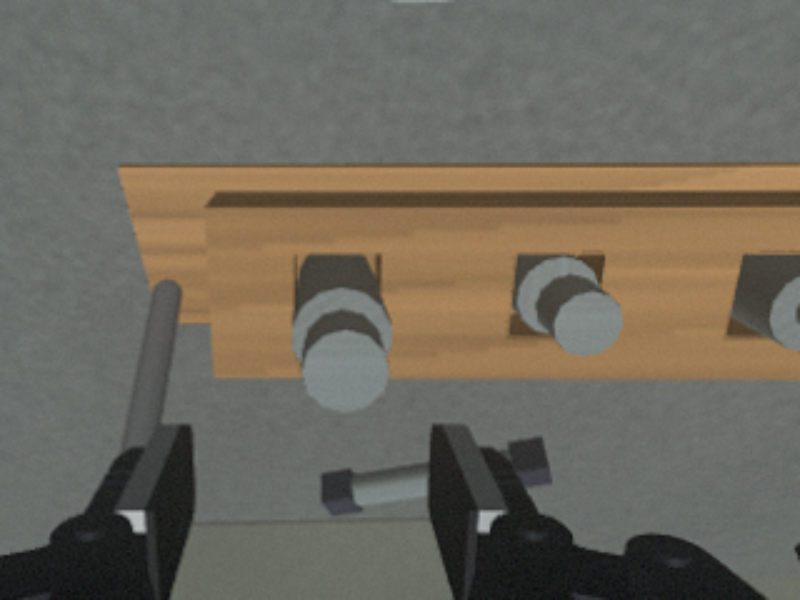

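The crop shows the long knob end at (346,370) and the short one at (587,322). The finger centre line is at column 311, so the tool needs a few mm along +y.

Run:
```python
from plan import *
W=lambda x,y:((x+.5)/2.5-.5+130,(y+.5)/2.5-.5+60)
T=lambda x,y:((x+.5)/6-.5+300,(y+.5)/6-.5+160); S=lambda x,y:((x-360+.5)/4-.5+120,(y+.5)/4-.5+140)
s=sense();R=Ro.from_quat(s["tool_rot"]).as_matrix()
for k,w,z,a,b in (("L",(346,370),.1226,T(60,420),S(568,202)),("S",(587,322),.0827,T(105,312),S(530,312))):
    X=plane("wrist",W(*w),z); d=X-[RK[0],RK[1],z]; print(k,X.round(4),"rack",(d@rx).round(4),(d@ry).round(4))
    for o in ((("top",a),("wrist",W(*w))),(("scene",b),("wrist",W(*w)))): Y,r=tri(*o); print("   ",Y.round(4),round(r*1e3,1), "tool",(R.T@(Y-s["tcp_pos"])).round(4))
print(s["tcp_pos"],np.degrees(np.arccos(-R[2,2])),s["qd"].round(3))
```

```text
L [ 0.4486 -0.2425  0.1226] rack -0.0607 -0.0787
    [ 0.4462 -0.2377  0.1256] 2.5 tool [0.005  0.0077 0.0396]
    [ 0.4497 -0.2323  0.1277] 2.0 tool [0.0084 0.0108 0.0347]
S [ 0.5323 -0.2744  0.0827] rack -0.0335 0.0066
    [ 0.529  -0.2753  0.0826] 3.4 tool [0.0024 0.0931 0.0928]
    [ 0.5321 -0.2695  0.0837] 2.6 tool [0.0067 0.0957 0.0885]
[ 0.43991328 -0.21917756  0.16125555] 34.02220446714524 [ 0.025 -0.049 -0.016  0.005  0.005 -0.   ]
```

Request:
apply_moves:
  plan:
    - [0.005,0.008,0.015,0,0,0,-0.2]
    - [0,0,0.025,0,0,0,-0.2]
    - [0,0,0.025,0,0,0,-0.2]
    - [0,0,0,0,0,0,-0.2]

```text
t: 2.95
tcp_pos: [0.4472, -0.2517, 0.1053]
tool_rot: [0.698, 0.654, -0.214, 0.2]
force: [-0.1, 0.8, 1.2]
finger_gap: 0.6
gripper_force: 0.0
```

Run:
```python
from plan import *
s=sense();print(s["tcp_pos"],s["force"],s["qd"].round(3))
im=snapshot("wrist")
cv2.imwrite("pics/wr3.png",cv2.resize(im[100:384,130:400,::-1],(570,600)))
```

```text
[ 0.44723126 -0.25173722  0.10527126] [-0.12603477  0.80273151  1.21887429] [ 0.018 -0.035  0.004  0.023  0.014 -0.018]
```

View pics/wr3.png

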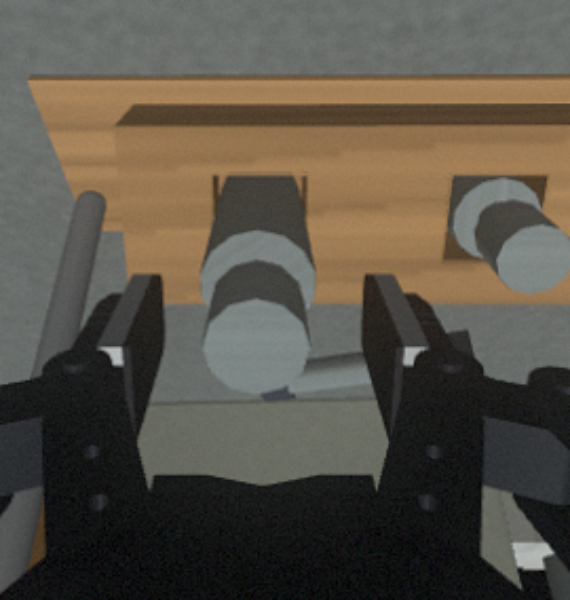

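The knob end at (257,345) lies centred between the pads (mid column 263) at the expected depth, so I'll close.

Request:
apply_moves:
  plan:
    - [0,0,0,0,0,0,1]
    - [0,0,0,0,0,0,1]
    - [0,0,0,0,0,0,1]
    - [0,0,0,0,0,0,1]
  force: 60

```text
t: 3.5
tcp_pos: [0.4473, -0.2512, 0.107]
tool_rot: [0.697, 0.654, -0.214, 0.201]
force: [-0.8, 3.6, 7.4]
finger_gap: 0.257
gripper_force: 58.6
```

Request:
apply_moves:
  plan:
    - [0,0,-0.02,0,0,0,1]
    - [0,0,-0.03,0,0,0,1]
    - [0,0,-0.035,0,0,0,1]

```text
t: 3.88
tcp_pos: [0.4492, -0.2026, 0.1755]
tool_rot: [0.698, 0.654, -0.214, 0.198]
force: [0.2, -0.6, -5.3]
finger_gap: 0.256
gripper_force: 60.6
```

Run:
```python
from plan import *
s=sense();print(s["tcp_pos"],s["force"],s["finger_gap"])
wp=np.array([.619,.001,.112])
go([(np.array([.50,-.08,.30]),Rt(0)),(np.array([.618,.035,.30]),Rt(0)),(np.array([.618,.042,.225]),Rt(0))])
```

```text
[ 0.4492345  -0.20262658  0.17549969] [ 0.1803203  -0.6295958  -5.27657958] 0.2561754603685988
[0.009, 0.011, -0.043, -0.002, 0.148, -0.003]
[0.015, 0.01, -0.042, -0.001, 0.148, -0.002]
[0.021, 0.011, -0.039, -0.002, 0.148, -0.003]
[0.026, 0.011, -0.035, -0.001, 0.148, -0.002]
--
[0.041, 0.037, -0.0, -0.0, -0.0, -0.0]
[0.04, 0.037, -0.0, -0.0, -0.0, -0.0]
[0.041, 0.037, -0.0, -0.0, -0.0, -0.0]
--
[0.003, -0.0, 0.037, -0.0, -0.0, -0.0]
[0.004, -0.0, 0.038, -0.0, -0.0, -0.0]
--
end [0.6182 0.0425 0.2245]
```

Request:
apply_moves:
  plan:
    - [0.009,0.011,-0.043,-0.002,0.148,-0.003,1]
    - [0.015,0.01,-0.042,-0.001,0.148,-0.002,1]
    - [0.021,0.011,-0.039,-0.002,0.148,-0.003,1]
    - [0.026,0.011,-0.035,-0.001,0.148,-0.002,1]
    - [0.041,0.037,0,0,0,0,1]
    - [0.041,0.037,0,0,0,0,1]
    - [0.04,0.037,0,0,0,0,1]
    - [0.003,0,0.037,0,0,0,1]

```text
t: 4.88
tcp_pos: [0.6222, 0.038, 0.2582]
tool_rot: [0.725, 0.688, -0.002, 0.009]
force: [-0.7, -1.7, -7.2]
finger_gap: 0.259
gripper_force: 60.2
```

Request:
apply_moves:
  plan:
    - [0.003,0,0.025,0,0,0,1]
    - [0,0,0,0,0,0,1]
    - [0,0,0,0,0,0,1]

```text
t: 5.25
tcp_pos: [0.6179, 0.0374, 0.2322]
tool_rot: [0.727, 0.687, -0.006, 0.006]
force: [0.4, 0.2, -5.1]
finger_gap: 0.26
gripper_force: 60.2
```

Run:
```python
from plan import *
s=sense();print(s["t"],s["tcp_pos"],s["force"],s["finger_gap"],s["q"].round(2))
R=Ro.from_quat(s["tool_rot"]).as_matrix();print(R.round(3))
im=snapshot("scene");im2=snapshot("top");wr=snapshot("wrist")
for n,i in (("s1",im),("t1",im2),("w1",wr)): cv2.imwrite(n+".png",i[:,:,::-1])
a=cv2.resize(im[130:260,220:350,::-1],(520,520),interpolation=cv2.INTER_CUBIC);b=cv2.resize(wr[80:384,160:340,::-1],(276,520))
cv2.imwrite("pics/pl1.png",np.hstack([a,b]))
```

```text
5.25 [0.61787326 0.03739448 0.23217378] [ 0.41111875  0.17330437 -5.09525634] 0.2600152638138816 [-0.11  0.52  1.45 -0.02  1.18 -0.05]
[[ 0.057  0.998 -0.001]
 [ 0.998 -0.057 -0.016]
 [-0.016 -0.    -1.   ]]
```

View pics/pl1.png

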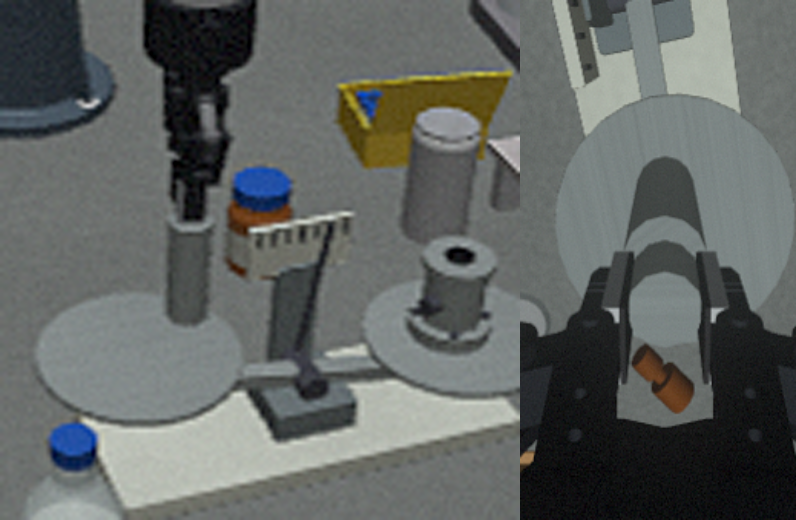

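The weight hangs upright over the weight pan (its underside at about (187,322) in the crop), well inside the rim. I'll lower it in small steps, watching the force.

Request:
apply_moves:
  plan:
    - [0,0,0.015,0,0.016,0,1]
    - [0,0,0.008,0,0,0,1]
    - [0,0,0.002,0,0,0,1]
    - [0,0,0,0,0,0,1]

```text
t: 5.9
tcp_pos: [0.6176, 0.0372, 0.2065]
tool_rot: [0.727, 0.687, -0.0, -0.0]
force: [-0.1, -0.6, -5.9]
finger_gap: 0.258
gripper_force: 60.2
```

Request:
apply_moves:
  plan:
    - [0,0,0.003,0,0,0,1]
    - [0,0,0,0,0,0,1]

```text
t: 6.15
tcp_pos: [0.6178, 0.0373, 0.2039]
tool_rot: [0.727, 0.687, -0.0, 0.0]
force: [-0.1, -0.3, -6.3]
finger_gap: 0.258
gripper_force: 60.5
```

Request:
apply_moves:
  plan:
    - [0,0,0.003,0,0,0,1]
    - [0,0,0,0,0,0,1]

```text
t: 6.4
tcp_pos: [0.618, 0.0372, 0.2015]
tool_rot: [0.727, 0.687, 0.0, 0.0]
force: [0.1, 0.8, -1.0]
finger_gap: 0.259
gripper_force: 60.7
```

Request:
apply_moves:
  plan:
    - [0,0,0.002,0,0,0,1]
    - [0,0,0,0,0,0,1]
    - [0,0,0,0,0,0,1]

```text
t: 6.78
tcp_pos: [0.6181, 0.0371, 0.1991]
tool_rot: [0.727, 0.687, 0.0, 0.0]
force: [0.0, -0.5, -0.9]
finger_gap: 0.259
gripper_force: 60.8
```

Request:
apply_moves:
  plan:
    - [0,0,0.003,0,0,0,1]
    - [0,0,0.003,0,0,0,1]
    - [0,0,0,0,0,0,1]
    - [0,0,0,0,0,0,1]

```text
t: 7.28
tcp_pos: [0.6181, 0.0371, 0.193]
tool_rot: [0.727, 0.687, -0.0, 0.0]
force: [0.4, -1.0, 0.3]
finger_gap: 0.258
gripper_force: 60.9
```

Run:
```python
from plan import *
im=snapshot("scene");cv2.imwrite("s2.png",im[:,:,::-1])
F=[]
for _ in range(4): snapshot("top");s=sense();F.append(s["force"][2])
print(F,s["tcp_pos"],s["t"])
```

```text
[np.float64(-0.193916970187964), np.float64(0.2448249942399524), np.float64(0.9949670898397814), np.float64(0.10654003372767676)] [0.61802645 0.0371168  0.19308078] 7.525
```

The load is off the fingers, so I'll release gently and retreat upward.

Request:
apply_moves:
  plan:
    - [0,0,0,0,0,0,0.4]
    - [0,0,0,0,0,0,0.2]
    - [0,0,0,0,0,0,0.0]
    - [0,0,0,0,0,0,0.0]

```text
t: 8.02
tcp_pos: [0.6175, 0.0373, 0.1928]
tool_rot: [0.727, 0.687, -0.0, -0.0]
force: [0.2, -0.5, -0.3]
finger_gap: 0.498
gripper_force: 0.0
```

Request:
apply_moves:
  plan:
    - [0,0,-0.02,0,0,0,0.0]
    - [0,0,-0.04,0,0,0,0.0]
    - [0,0,-0.05,0,0,0,0.0]

```text
t: 8.4
tcp_pos: [0.6169, 0.0374, 0.3028]
tool_rot: [0.727, 0.687, -0.001, -0.001]
force: [0.3, -0.7, -0.3]
finger_gap: 0.502
gripper_force: 0.0
```

Run:
```python
from plan import *
s=sense();print(s["t"],s["tcp_pos"],s["finger_gap"])
# S geometry
E0=np.array([RK[0],RK[1],0])
for k,y,l in (("S",0,.062),("M",.085,.080)):
    tip=E0-.003*rx+y*ry+.029*Z+l*up(30); t=tip-.027*up(30)
    print(k,"tip",tip.round(4)); 
tip=E0+(-.003)*rx+.003*ry+.029*Z+.062*up(30); t=tip-.027*up(30)
p,R=go([(t+.13*up(30)+[0,.05,.06],Rt(30)),(t+.07*up(30),Rt(30))])
cv2.imwrite("s3.png",snapshot("scene")[:,:,::-1])
a=cv2.imread("s3.png")[130:260,220:390]; cv2.imwrite("pics/s3.png",cv2.resize(a,(784,600),interpolation=cv2.INTER_CUBIC))
```

```text
8.4 [0.61687562 0.03735193 0.30278843] 0.5020090915143035
S tip [ 0.5258 -0.2736  0.0827]
M tip [ 0.6111 -0.2692  0.0983]
[-0.043, -0.015, 0.014, -0.001, -0.105, -0.0]
[-0.041, -0.015, 0.019, -0.001, -0.105, -0.0]
[-0.039, -0.014, 0.023, -0.001, -0.104, -0.0]
[-0.036, -0.015, 0.027, -0.001, -0.105, -0.0]
[-0.034, -0.014, 0.03, -0.0, -0.104, -0.001]
--
[-0.004, 0.001, 0.046, -0.0, -0.0, 0.0]
[-0.004, 0.001, 0.045, -0.0, -0.0, 0.0]
[-0.005, 0.001, 0.046, -0.0, -0.0, 0.0]
--
end [ 0.5303 -0.2525  0.1197]
```

View pics/s3.png

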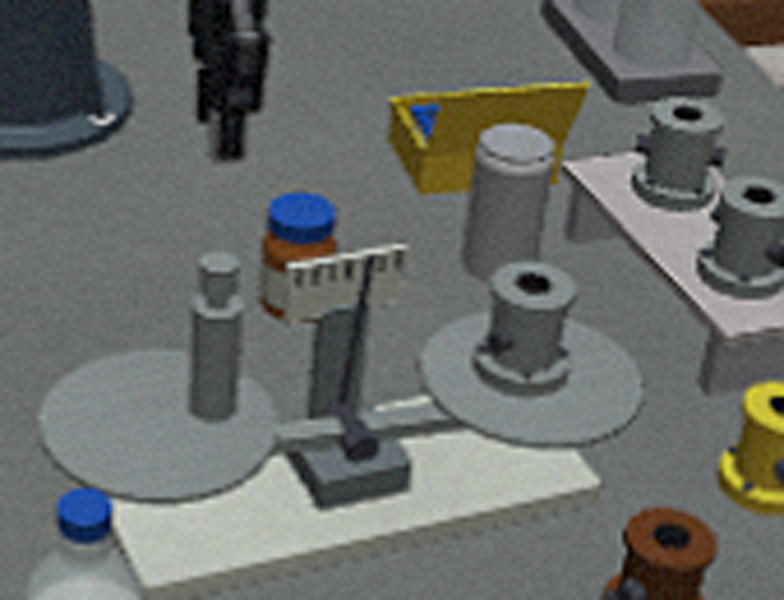

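The long weight stands on the pan, released, and the pointer has moved towards level. I'll measure the beam angle from the shift of the housing and pan between the pictures.

```bash
cat > beam.py <<'E'
from h import *
import sys
def shift(f0,f1,C,half):
    """template-match sub-pixel image shift of patch around C from f0 to f1"""
    a=cv2.cvtColor(cv2.imread(f0),7).astype(np.float32);b=cv2.cvtColor(cv2.imread(f1),7).astype(np.float32)
    x,y=int(C[0]),int(C[1]);hw,hh=half;k=8
    up=lambda im,m:cv2.resize(im[y-hh-m:y+hh+m,x-hw-m:x+hw+m],None,fx=k,fy=k,interpolation=cv2.INTER_CUBIC)
    r=cv2.matchTemplate(up(b,10),up(a,0),cv2.TM_CCOEFF_NORMED);_,v,_,l=cv2.minMaxLoc(r)
    return np.array(l)/k-10,v
if __name__=="__main__":
    f1=sys.argv[1]; H=np.array([.583,.2755,.068])
    C=proj("scene",H+[0,0,.045]);print("housing px",C.round(1))
    print("measured",shift("sceneraw.png",f1,C,(14,15)))
    for a in (-.16,-.132,-.088,-.044,0,.044,.088):
        d=np.array([0,.140*(np.cos(a)-np.cos(.16)),.140*(np.sin(a)+np.sin(.16))])
        print(a,(proj("scene",H+[0,0,.045]+d)-C).round(2))
E
python3 - <<'E'
from h import *
cv2.imwrite("s4.png",snapshot("scene")[:,:,::-1]);print(sense()["t"])
E
for f in s1 s2 s3 s4; do echo $f; python3 beam.py $f.png | head -2|tail -1; done; python3 beam.py s4.png
```

```text
8.5
s1
measured (array([0., 0.]), 0.9952666759490967)
s2
measured (array([ 0.75, -2.75]), 0.9672542810440063)
s3
measured (array([ 0.75, -2.5 ]), 0.9625160098075867)
s4
measured (array([ 0.75, -2.5 ]), 0.9627646207809448)
housing px [333.9 201.1]
measured (array([ 0.75, -2.5 ]), 0.9627646207809448)
-0.16 [0. 0.]
-0.132 [ 0.33 -1.  ]
-0.088 [ 0.79 -2.58]
-0.044 [ 1.17 -4.17]
0 [ 1.48 -5.76]
0.044 [ 1.7  -7.35]
0.088 [ 1.85 -8.94]
```

The housing shifted by 2.5 px, which matches −0.088 rad. The difference is 200 g, so the housing weighs 800 g and weight_s (middle pocket) is needed.

Request:
apply_moves:
  plan:
    - [-0.043,-0.015,0.014,0,-0.105,0,0.0]
    - [-0.041,-0.015,0.019,0,-0.105,0,0.0]
    - [-0.039,-0.014,0.023,0,-0.104,0,-0.1]
    - [-0.036,-0.015,0.027,0,-0.105,0,-0.2]
    - [-0.034,-0.014,0.03,0,-0.104,0,-0.2]
    - [-0.004,0.001,0.046,0,0,0,-0.2]
    - [-0.004,0.001,0.045,0,0,0,-0.2]
    - [-0.005,0.001,0.046,0,0,0,-0.2]

```text
t: 9.5
tcp_pos: [0.531, -0.2531, 0.1184]
tool_rot: [0.702, 0.664, -0.188, 0.177]
force: [0.2, -1.0, -1.0]
finger_gap: 0.602
gripper_force: 0.0
```

Request:
apply_moves:
  plan:
    - [0,0,0,0,0,0,-0.2]
    - [0,0,0,0,0,0,-0.2]

```text
t: 9.75
tcp_pos: [0.5312, -0.2523, 0.12]
tool_rot: [0.702, 0.663, -0.188, 0.178]
force: [-0.6, 0.9, 0.2]
finger_gap: 0.601
gripper_force: 0.0
```

Run:
```python
from plan import *
s=sense();im=snapshot("wrist");print(s["t"],s["tcp_pos"],s["tool_rot"],s["qd"].round(3),s["force"])
R=Ro.from_quat(s["tool_rot"]).as_matrix();print("tilt",np.degrees(np.arccos(-R[2,2])))
np.savez("w4.npz",p=s["tcp_pos"],q=s["tool_rot"])
cv2.imwrite("w4.png",im[:,:,::-1]);cv2.imwrite("pics/w4.png",cv2.resize(im[80:320,130:400,::-1],(675,600)))
```

```text
9.75 [ 0.5311917  -0.25233722  0.11999397] [ 0.70215084  0.6633875  -0.18807946  0.1775594 ] [ 0.017 -0.026 -0.007 -0.003 -0.002  0.001] [-0.55582407  0.88045363  0.16230743]
tilt 29.980267046845295
```

View pics/w4.png

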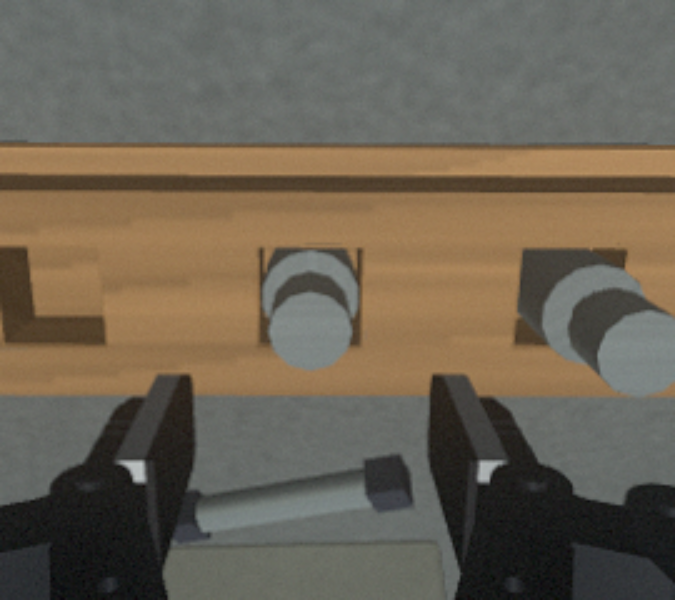

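The wrist view shows the short knob end at (310,329), centred between the fingers (mid column 311), with its pocket behind it. I'll go straight in along the axis.

Request:
apply_moves:
  plan:
    - [0.001,0,0.025,0,0,0,-0.2]
    - [0,0,0.025,0,0,0,-0.2]
    - [0,0,0.02,0,0,0,-0.2]
    - [0,0,0,0,0,0,-0.2]
    - [0,0,0,0,0,0,-0.2]

```text
t: 10.42
tcp_pos: [0.53, -0.2861, 0.0601]
tool_rot: [0.702, 0.664, -0.188, 0.179]
force: [-0.3, -0.6, 0.6]
finger_gap: 0.599
gripper_force: 0.0
```

Request:
apply_moves:
  plan:
    - [0,0,0,0,0,0,1]
    - [0,0,0,0,0,0,1]
    - [0,0,0,0,0,0,1]
    - [0,0,0,0,0,0,1]
  force: 60

```text
t: 10.92
tcp_pos: [0.5296, -0.2864, 0.0598]
tool_rot: [0.702, 0.663, -0.188, 0.178]
force: [-0.3, 2.8, 6.3]
finger_gap: 0.259
gripper_force: 58.5
```

Request:
apply_moves:
  plan:
    - [0,0,-0.02,0,0,0,1]
    - [0,0,-0.03,0,0,0,1]
    - [0,0,-0.03,0,0,0,1]
    - [0,0,0,0,0,0,1]

```text
t: 11.42
tcp_pos: [0.5325, -0.2461, 0.1295]
tool_rot: [0.702, 0.664, -0.187, 0.179]
force: [-0.5, -0.4, -2.2]
finger_gap: 0.262
gripper_force: 59.4
```

Run:
```python
from plan import *
s=sense();im=snapshot("wrist");print(s["t"],s["tcp_pos"],s["force"],s["finger_gap"])
cv2.imwrite("w5.png",im[:,:,::-1])
# knob tip circle in wrist view: brightest steel region between pads
g=cv2.cvtColor(im,cv2.COLOR_RGB2HSV)[180:320,200:310]
m=((g[...,2]>110)&(g[...,1]<40)).astype(np.uint8)
for c in sorted(cv2.findContours(m,0,1)[0],key=cv2.contourArea)[-2:]: print(cv2.contourArea(c),cv2.boundingRect(c))
# pan centre from s3 wrist-independent top view
go([(np.array([.56,-.10,.22]),Rt(0)),(np.array([.62,-.045,.20]),Rt(0)),(np.array([.62,-.042,.165]),Rt(0))])
```

```text
11.425 [ 0.53252579 -0.24610051  0.12945335] [-0.53583383 -0.35345277 -2.20136808] 0.2616359006785299
546.0 (31, 32, 46, 25)
1718.5 (31, 65, 47, 48)
[0.021, 0.005, -0.038, 0.0, 0.131, -0.0]
[0.025, 0.005, -0.035, 0.0, 0.131, -0.0]
[0.03, 0.005, -0.032, 0.0, 0.131, -0.001]
[0.033, 0.005, -0.028, 0.001, 0.13, -0.0]
--
[0.029, 0.029, 0.01, -0.0, 0.0, -0.0]
[0.03, 0.028, 0.01, -0.0, 0.0, -0.0]
--
[0.003, -0.0, 0.035, -0.0, 0.0, -0.0]
--
end [ 0.6201 -0.0417  0.165 ]
```

Request:
apply_moves:
  plan:
    - [0.021,0.005,-0.038,0,0.131,0,1]
    - [0.025,0.005,-0.035,0,0.131,0,1]
    - [0.03,0.005,-0.032,0,0.131,0,1]
    - [0.033,0.005,-0.028,0,0.13,0,1]
    - [0.029,0.029,0.01,0,0,0,1]
    - [0.03,0.028,0.01,0,0,0,1]
    - [0.003,0,0.03,0,0,0,1]
    - [0,0,0,0,0,0,1]

```text
t: 12.48
tcp_pos: [0.6171, -0.0418, 0.1653]
tool_rot: [0.727, 0.687, -0.003, -0.004]
force: [0.0, 0.7, -3.0]
finger_gap: 0.26
gripper_force: 59.5
```

Request:
apply_moves:
  plan:
    - [0,0,0.005,0,0,0,1]
    - [0,0,0,0,0,0,1]
    - [0,0,0,0,0,0,1]

```text
t: 12.85
tcp_pos: [0.6205, -0.0428, 0.1655]
tool_rot: [0.727, 0.686, 0.0, 0.001]
force: [0.0, -0.4, -2.3]
finger_gap: 0.258
gripper_force: 59.5
```

Run:
```python
from plan import *
s=sense();R=Ro.from_quat(s["tool_rot"]).as_matrix();print(s["t"],s["tcp_pos"],s["force"],R[:,2].round(4))
im=snapshot("scene");wr=snapshot("wrist");cv2.imwrite("s5.png",im[:,:,::-1])
a=cv2.resize(im[130:260,220:350,::-1],(520,520),interpolation=cv2.INTER_CUBIC);b=cv2.resize(wr[80:384,160:340,::-1],(276,466))
b=cv2.copyMakeBorder(b,0,54,0,0,0);cv2.imwrite("pics/pl2.png",np.hstack([a,b]))
```

```text
12.85 [ 0.62051127 -0.04282887  0.16554486] [ 0.03603023 -0.38381533 -2.34552016] [ 1.1e-03 -9.0e-04 -1.0e+00]
```

View pics/pl2.png

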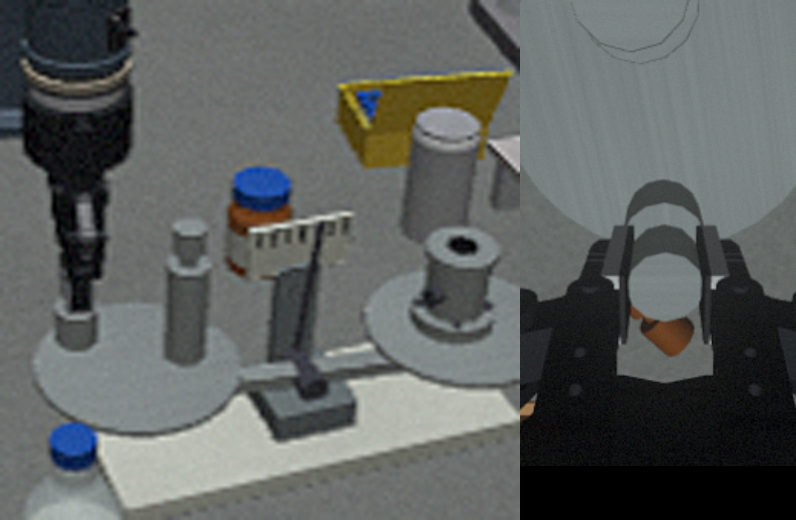

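The short weight hangs upright over the free side of the pan (underside at about (77,348)), clear of the long one at (187,360). I'll lower it now; the pan should sink 12 mm as it takes the load.

Request:
apply_moves:
  plan:
    - [0.004,0,0.008,0,0,0,1]
    - [0,0,0.006,0,0,0,1]
    - [0,0,0.002,0,0,0,1]
    - [0,0,0.002,0,0,0,1]
    - [0,0,0.002,0,0,0,1]
    - [0,0,0,0,0,0,1]

```text
t: 13.7
tcp_pos: [0.6203, -0.0382, 0.1445]
tool_rot: [0.727, 0.687, -0.0, -0.0]
force: [-0.3, 0.2, -2.6]
finger_gap: 0.257
gripper_force: 59.5
```

Request:
apply_moves:
  plan:
    - [0,0,0.002,0,0,0,1]
    - [0,0,0.002,0,0,0,1]
    - [0,0,0.002,0,0,0,1]
    - [0,0,0,0,0,0,1]
    - [0,0,0,0,0,0,1]

```text
t: 14.32
tcp_pos: [0.6204, -0.0382, 0.1386]
tool_rot: [0.727, 0.687, -0.0, -0.0]
force: [0.4, -0.9, -1.8]
finger_gap: 0.26
gripper_force: 59.5
```

```bash
python3 - <<'E'
from plan import *
F=[]
for _ in range(5): im=snapshot("scene");s=sense();F.append(s["force"][2])
cv2.imwrite("s6.png",im[:,:,::-1]);print(s["t"],np.mean(F),s["tcp_pos"])
E
python3 beam.py s6.png
```

```text
14.575 -1.7723838848678817 [ 0.62039874 -0.03820558  0.13872018]
housing px [333.9 201.1]
measured (array([ 0.75, -2.5 ]), 0.964114785194397)
-0.16 [0. 0.]
-0.132 [ 0.33 -1.  ]
-0.088 [ 0.79 -2.58]
-0.044 [ 1.17 -4.17]
0 [ 1.48 -5.76]
0.044 [ 1.7  -7.35]
0.088 [ 1.85 -8.94]
```

Request:
apply_moves:
  plan:
    - [0,0,0.002,0,0,0,1]
    - [0,0,0.002,0,0,0,1]
    - [0,0,0.002,0,0,0,1]
    - [0,0,0.002,0,0,0,1]
    - [0,0,0,0,0,0,1]
    - [0,0,0,0,0,0,1]
    - [0,0,0,0,0,0,1]

```text
t: 15.45
tcp_pos: [0.6204, -0.0382, 0.1307]
tool_rot: [0.727, 0.687, -0.0, 0.0]
force: [0.2, -0.2, -0.3]
finger_gap: 0.258
gripper_force: 59.5
```

```bash
python3 - <<'E'
from plan import *
F=[]
for _ in range(8): im=snapshot("scene");s=sense();F.append(s["force"][2])
cv2.imwrite("s7.png",im[:,:,::-1]);print(s["t"],np.mean(F),s["tcp_pos"])
E
python3 beam.py s7.png|head -2
```

```text
15.85 -0.663147658449189 [ 0.62038294 -0.03818098  0.1306946 ]
housing px [333.9 201.1]
measured (array([ 1.125, -4.625]), 0.9515535831451416)
```

Request:
apply_moves:
  plan:
    - [0,0,0.002,0,0,0,1]
    - [0,0,0.002,0,0,0,1]
    - [0,0,0,0,0,0,1]
    - [0,0,0,0,0,0,1]
    - [0,0,0,0,0,0,1]
    - [0,0,0,0,0,0,1]

```text
t: 16.6
tcp_pos: [0.6203, -0.0382, 0.1267]
tool_rot: [0.727, 0.687, -0.0, -0.0]
force: [0.6, -1.1, -0.3]
finger_gap: 0.266
gripper_force: 59.5
```

```bash
python3 - <<'E'
from plan import *
F=[]
for _ in range(8): im=snapshot("scene");s=sense();F.append(s["force"][2])
cv2.imwrite("s8.png",im[:,:,::-1]);print(s["t"],np.mean(F),s["tcp_pos"])
E
python3 beam.py s8.png|head -2
```

```text
17.0 -0.11518964104966725 [ 0.62035586 -0.03818391  0.12667731]
housing px [333.9 201.1]
measured (array([ 1.375, -5.625]), 0.9427273869514465)
```

The load is on the pan and the beam is about level, so I'll release slowly and retreat.

Request:
apply_moves:
  plan:
    - [0,0,0,0,0,0,0.4]
    - [0,0,0,0,0,0,0.3]
    - [0,0,0,0,0,0,0.2]
    - [0,0,0,0,0,0,0.1]
    - [0,0,0,0,0,0,0.1]
    - [0,0,-0.02,0,0,0,0.1]
    - [0,0,-0.05,0,0,0,0.1]
    - [0,0,-0.06,0,0,0,0.1]

```text
t: 18.0
tcp_pos: [0.6195, -0.038, 0.2567]
tool_rot: [0.727, 0.687, -0.001, -0.001]
force: [0.8, -0.0, -0.7]
finger_gap: 0.45
gripper_force: 0.0
```

Request:
apply_moves:
  plan:
    - [-0.04,0,-0.03,0,0,0,0.1]
    - [-0.05,0,-0.02,0,0,0,0.1]
    - [0,0,0,0,0,0,0.1]
    - [0,0,0,0,0,0,0.1]
    - [0,0,0,0,0,0,0.1]
    - [0,0,0,0,0,0,0.1]
    - [0,0,0,0,0,0,0.1]
    - [0,0,0,0,0,0,0.1]

```text
t: 19.0
tcp_pos: [0.6154, -0.1276, 0.3065]
tool_rot: [0.727, 0.687, -0.0, -0.0]
force: [-0.6, -0.6, 0.4]
finger_gap: 0.453
gripper_force: 0.0
```

```bash
python3 - <<'E'
from plan import *
from beam import shift
im=snapshot("scene");cv2.imwrite("s9.png",im[:,:,::-1]);s=sense();print(s["t"],s["tcp_pos"],s["force"],s["finger_gap"])
# upright check of both weights: bright steel outline vs pan, and bystander shifts
for k,X in (("L",[.618,.037,.09+.05]),("S",[.620,-.038,.09+.04])):
    C=proj("scene",np.array(X));x,y=C.astype(int); print(k,C.round(1), "shift s8->s9",shift("s8.png","s9.png",C,(8,10)))
for k,X in (("beaker",[.465,-.121,.04]),("brown",[.602,-.176,.016]),("jar",[.367,.167,.06])):
    print(k,shift("sceneraw.png","s9.png",proj("scene",np.array(X)),(9,9)))
E
python3 beam.py s9.png|head -2
```

```text
19.05 [ 0.61538563 -0.12772958  0.30659672] [ 0.69897459 -0.85507983  0.58754868] 0.4497433231307718
L [264.2 208.6] shift s8->s9 (array([0., 0.]), 0.9895407557487488)
S [239.6 214.4] shift s8->s9 (array([0.125, 9.625]), 0.45234304666519165)
beaker (array([0., 0.]), 0.987212598323822)
brown (array([0., 0.]), 0.9940173029899597)
jar (array([0., 0.]), 0.9944019317626953)
housing px [333.9 201.1]
measured (array([ 1.375, -5.625]), 0.9405346512794495)
```

Run:
```python
from h import *
from beam import shift
print(shift("s8.png","s9.png",proj("scene",np.array([.62,-.038,.1])),(7,4)))
g=cv2.cvtColor(cv2.imread("s9.png"),7)
print("expected foot",proj("scene",np.array([.62,-.038,.09])).round(1),"top",proj("scene",np.array([.62,-.038,.152])).round(1))
for r in range(198,226): print(r,"".join(" .:-=+*#%@"[min(9,max(0,(int(v)-40)//12))] for v in g[r,225:256]))
```

```text
(array([-0.125, -0.5  ]), 0.90776127576828)
expected foot [239.6 224.9] top [239.6 208.4]
198 *+++++++++**++++++++****++*++++
199 +++++++++++++++**++++++++*+++++
200 ***+++++++*++++*+++++++++++++*+
201 ++++++++++*+*++++*++*+++++++++*
202 +*++++++++++++++++++*++++***++*
203 ++*+*+++++++++++++++++*******++
204 ++*++++++*++++*++++++++*+*++++*
205 +*++++++++++++*+*+++++*++**++*+
206 ++++++++++++*#%%%#*+++++*++*+++
207 +++++++++++*#%%%%%%*++++++++*++
208 ++++*++++++*%%%%%%%#+++*++***++
209 **+***++++++*%%%%%#+*###%#%%#%%
210 *++++++*+**-:+%%%*-+%%%%##%####
211 +*++++++++*=:::--::+%%##%####%#
212 **+++*+++++=:-----:+%%#%####%##
213 ++*+++++++#+.-----.+%#%%#######
214 ++++*+++*%%*:-----:+%#%####%#%%
215 ++**+++*#%%#=:---:=*%%%#%%#%###
216 +*+++**#%#%%%+:---#%%%#%#%#####
217 **+*+*#%%#*%%*---+#%#%%##%#%%##
218 ++++*#%%%#**%%###%%#+#%%%%###%#
219 ++++*%%%%#=:*@%%%%#--#%%##%###%
220 +*+*#%#%%%+..:-==-::=#%%#%%####
221 ++**%%%%%%+:----:--:=#%%#%###%#
222 +++#@%%%%#+:-------:-##%#%%%##%
223 +*+#%%%%%#+.:-----::=#%#%%%%%%%
224 **+*%%%%%#+:--:---::=#%%%%#%%%#
225 +*=+%%%%%%*.:-----:.+%%%%%#%###
```

The short weight stands upright with its knob (row 208) directly over its body. The beam reads level to within measurement, the beaker, jar and brown piece haven't moved, and the gripper is clear.

```bash
python3 -c "
from station import *
print(sign_off())"
```

```text
the job is handed in; nothing more can be done
None
```

The 600 g and 200 g weights stand upright on the weight pan, the beam reads level to within measurement (about 0.004 rad), everything is released, the 300 g weight is still in the rack, and the job is handed in at about 19 s.

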